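# Clear the deburrer's catch tray and hold its dust hood open

## Task

The batch is through the bench deburring machine: lay the two finished copper busbars from its catch tray into the blue tote without dropping them in. Then lift the machine's dust hood by its pull bar and hold it open at 60 degrees (give or take 5), so that a fitter can change the brush roller; the hood falls shut by itself, so never let it drop, and finish still holding it there with the gripper. Leave the carton, the jar and the wrench where they are.

Things in the scene. Friction and masses are not known exactly. Their poses are not given: they have to be found in the camera images.
- deburrer: bench deburring machine, grey sheet steel, fixed. Origin: at bench height under the middle of its front panel; x from front to back, y to the robot's left, z up. Body x 0 to 230, 300 wide, 120 high; top of the shut hood at z 165. At its right (y -150 to -230, x 40 to 220) a cream control box 170 high, its stop button up to z 200. In front a sloping chute, x 0 to -55, up to z 60.
- catch_tray (a point): middle of the catch tray's floor: an open steel tray fixed to the machine in front of the chute, with the machine's axes. Inside 150 (x) x 220 (y), walls 4 thick, 28 above the bench; floor 4 above the bench.
- busbar_a: finished copper busbar, a flat bar 90 x 30 x 8 mm with two bolt holes, 0.19 kg, lying flat in the left half of the catch tray. Origin: centre of its underside; x along its 90 mm length, y across its 30 mm width, z up.
- busbar_b: the other, identical busbar, lying flat in the right half of the catch tray. Same axes.
- tote: blue plastic tote, open on top, outside 270 (x) x 180 (y) x 70 high, walls and floor 4 thick, loose, about 0.9 kg; stands on the bench to the left or to the right of the catch tray. Origin: centre of its underside; z up.
- hood (a joint): opening angle of the dust hood, rad: 0 shut, 1.047 is 60 degrees, stop at 1.40. A shallow grey steel cover with a clear window, 200 deep x 300 wide x 45 high, on the machine's top; hinged at its rear lower edge, its front swings up and back. No stay: 0.6 to 1.2 kg, it falls shut from every angle; 3 to 7 N at the pull bar lift it.
- hood_bar (a point): middle of the hood's pull bar: a straight round steel bar 12 mm thick, along the machine's y, 98 mm clear between its two posts, its middle 45 mm in front of the hood's front face (39 mm clear behind it for a finger). Round, so it can turn between the fingers. It moves with the hood; its axes are the hood's: x along the hood towards the hinge. 246 mm from the hinge line.
- hood_hinge (a point): middle of the hood's hinge line, which runs along the machine's y; 200 mm behind the front panel and 120 mm above the bench. With the hood shut the pull bar lies 245 mm in front of it (machine -x) and 22 mm above it.
- carton: closed cardboard carton 200 x 140 x 100 mm high, a bystander on the other side of the tray from the tote. Origin: centre of its underside.
- bottle: white plastic jar, 60 mm across, 115 mm high, a bystander to the left of the machine. Origin: centre of its underside.
- wrench: steel wrench, 180 mm long, lying flat to the right of the machine, a bystander. Origin: at its underside, x along its length.

How it is judged:
By the outcome, as a careful person would: the job done as asked, in the order asked, and still so for the second after the job is handed in, while the arm keeps its last pose, push and grip.
It also fails if it takes over 64 s, if anything falls off the work surface, if the arm or the gripper's body presses on something with over 40 N, if the wrist force passes 120 N, or if a joint passes its speed limit or range.

## Robot

A 6-joint arm with a two-finger parallel gripper is mounted at the origin on the work surface. World frame = base frame: x ahead of the robot, y to its left, z up, the work surface at z = 0. Lengths are in mm, angles in rad, forces in N, time in s.
With the tool pointing down it reaches from about 275 to 1000 mm from the base axis. Payload 8.4 kg.
Tool frame: the origin (TCP) lies between the finger pads, 19 mm behind the fingertips; this is the grasp point; z points along the fingers, y is the direction in which the jaws open and shut (so a half turn about z gives the same grasp; the last joint's range is limited). The gripper opens to 85 mm and grips with 20 to 120 N. Pads are 22 mm wide; open, the fingers measure 114 mm over their backs; the gripper's body (76 mm by 85 mm) begins 54 mm behind the grasp point. The pads swing forward as they close: fully open they stand 13 mm farther back than shut.
Start: joints at [1.121, 0.353, 1.633, -0, 1.155, -0.002], TCP at [270.614, 563.379, 249.981] pointing down, gripper open.
Joint ranges: [-2.63, 2.63], [-0.92, 2.1], [0.06, 2.66], [-1.3, 4.44], [0, 2.69], [-3.02, 3.02]. Speed limits (rad/s): [2.22, 2.22, 2.79, 3.14, 3.14, 3.14].

## Interface

Orientations are given as [roll, pitch, yaw] about the fixed x, y, z axes, in that order (R = Rz(yaw) Ry(pitch) Rx(roll)).
In Python, from rig import r, vision gives the robot as it stands.
- The arm moves only by the tool move_arm, never from a script. Its argument "series" is text: rows parted by semicolons, each of 7 numbers parted by spaces: the closure, from -1 (fully open) to 1 (shut), then the shift along the tool's x, y, z in units of 40 mm (1.0 is 40 mm), then the turn, a rotation vector about the tool's x, y, z in degrees. In form: grip tx ty tz ax ay az; .... A call has 1 to 20 rows; each row shifts and turns the pose as measured when the row begins, along the tool's axes as they then stand; what a row does not reach is not made up. A row lasts 1/8 s, in which the tool goes at most 62.5 mm and 10.7 degrees, less where a joint would pass 70% of its speed; a pose out of reach is approached as far as the arm can. A call is refused whole if a number of a shift passes 1 or a number of a turn 10.7, either way. A call with a gripper value outside its range is refused whole. The fingers move at their own pace and stop on an object; "grip_force" is the grip in N (left out, the last holds). Time passes only in rows, so rows that do not move let the fingers close. It gives the time, the measured TCP pose, the force and the opening at its end, in the units of the state.
- r.sense(): the state, without advancing time (a new reading comes with each control period).
- vision.grab_frame(name): name is "scene" or "side" or "wrist"; returns the picture (420x560x3 uint8, red, green, blue); there is no depth.
- vision.camera_params(name): a dict with "fx", "fy", "cx", "cy" (pixels), "k1" (the pictures are not rectified: a ray, as slopes to the right and down, at radius r is drawn at 1 + k1 r^2 times it, then the intrinsics apply), "position" and "rotation" of the camera in the world. Camera axes: x right, y up, looking along -z (the intrinsics and any distortion apply to the point x, -y, -z); pixel columns grow to the right and rows downward; lengths in mm; the calibration is good to about 2 mm. A picture is of the moment at which its call begins: read the wrist's pose just before it. camera_params takes no time and is no camera call; for the wrist camera it gives the pose at the moment of the call.
- r.sign_off(): hands the job in, once; it reports no verdict.
The state is a dict: "clock": time; "qpos": joint angles; "qvel": joint speeds; "joint_efforts": joint torques, N m; "eef_pos": TCP position; "tcp_rot": TCP orientation; "contact_force": force on the tool from outside, world axes, zero at the start; "wrist_torque": the same for the moment, N m; "opening": opening from 0.0 (shut) to 1.0 (fully open).
Only numpy, scipy, OpenCV 4.12 (cv2) and the standard library are available. Lean on these libraries where they do the work, as an engineer would, in place of code of your own. Each camera call takes 0.05 s, during which the arm holds its last target. There are 200 camera calls.

## Working session

There is one attempt and no reset: what is moved stays moved. The work goes in short steps, Python scripts to look and compute and a tool call to move; the robot and the scene stay as the last step left them, time stands still between calls to the robot, and variables do not carry over. Pictures are saved under pics/ and viewed, about 8 in all and at most 12, crops included, and the job is handed in when it is done.

Besides the shell and the picture viewer there is one more tool, called after "Emit:" as name(argument=value, ...), one argument or row to a line, values as JSON. move_arm: Moves the arm, as the interface text tells. Its arguments: {"type":"object","properties":{"series":{"type":"string"},"grip_force":{"type":"number"}},"required":["series"]}

```bash
ls; mkdir -p pics; python3 - <<'E'
from rig import r, vision
import cv2,json
s=r.sense();print(s)
for n in("scene","side"):
    cv2.imwrite(f"pics/{n}0.png",vision.grab_frame(n)[:,:,::-1]);print(n,vision.camera_params(n))
E
```

```text
pics
{'clock': 0.0, 'qpos': array([ 1.12059460e+00,  3.53661007e-01,  1.63411471e+00,  1.33620892e-05,
        1.15521738e+00, -2.43169734e-03]), 'qvel': array([ 6.12145511e-04,  8.97474040e-04,  3.83642673e-04, -6.57225732e-04,
        2.53913998e-03,  5.01956935e-05]), 'joint_efforts': array([ 6.84880069e-05, -6.05254412e+01, -3.42063367e+01, -2.78745125e-05,
        9.41188540e-03,  4.49848824e-05]), 'eef_pos': array([270.41837108, 562.97658235, 249.26195066]), 'tcp_rot': array([-3.14019225e+00, -1.56225802e-05,  2.69381721e+00]), 'contact_force': array([-0.38873593,  0.13815195,  0.86179093]), 'wrist_torque': array([ 0.02961616, -0.01735614,  0.00722108]), 'opening': 1.0014223229191674}
scene {'fx': 398.28123349343446, 'fy': 398.28123349343446, 'cx': 282.2427058868296, 'cy': 208.9708096132731, 'k1': 0.012013020345061604, 'position': array([ 798.96806173, -751.23606844,  752.2180635 ]), 'rotation': array([0.86965386, 0.01450561, 0.24929782])}
side {'fx': 427.6270894526543, 'fy': 427.6270894526543, 'cx': 271.3878329251255, 'cy': 205.24026690193492, 'k1': -0.06484564199118042, 'position': array([ 375.13198657, -803.69574958,  857.23203015]), 'rotation': array([ 0.8211021 , -0.01940076, -0.23054557])}
```

View pics/scene0.png

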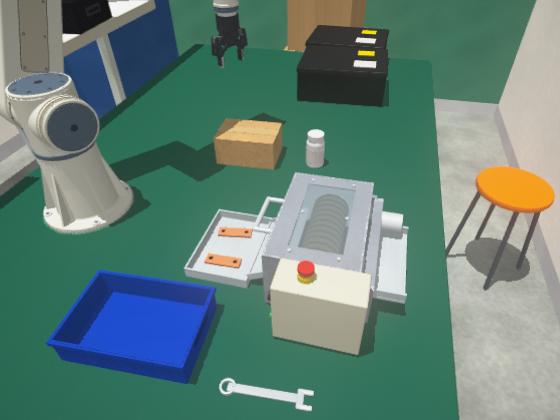

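View pics/side0.png

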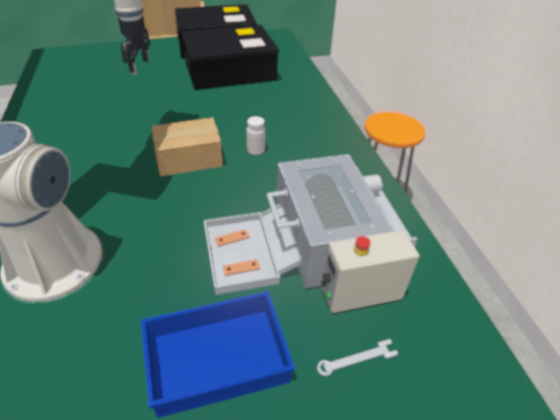

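Both pictures show the tote at the lower left (right of the tray), with busbars near scene (236,232)/(223,261) and side (233,238)/(241,267). The pull bar is near scene (262,212) and side (277,210). I'll measure the colours and enlarge the machine.

```bash
cat > h.py <<'E'
import numpy as np,cv2
from scipy.spatial.transform import Rotation as R
from rig import r,vision
def ray(p,uv):
    uv=np.atleast_2d(np.array(uv,float)); d=(uv-[p['cx'],p['cy']])/[p['fx'],p['fy']]; u=d.copy()
    for _ in range(10): u=d/(1+p['k1']*(u**2).sum(1,keepdims=True))
    v=np.c_[u[:,0],-u[:,1],-np.ones(len(u))]
    return np.array(p['position']),R.from_euler('xyz',p['rotation']).apply(v)
def plane(p,uv,z):
    o,v=ray(p,uv); return o+v*((z-o[2])/v[:,2])[:,None]
def tri(p1,a,p2,b):
    o1,v1=ray(p1,a);o2,v2=ray(p2,b);out=[]
    for x,y in zip(v1,v2):
        t=np.linalg.lstsq(np.c_[x,-y],o2-o1,rcond=None)[0]
        A,B=o1+t[0]*x,o2+t[1]*y; out.append(np.r_[(A+B)/2,np.linalg.norm(A-B)])
    return np.array(out)
def proj(p,X):
    c=R.from_euler('xyz',p['rotation']).inv().apply(np.atleast_2d(X)-p['position'])
    u=np.c_[c[:,0],-c[:,1]]/-c[:,2:]; u=u*(1+p['k1']*(u**2).sum(1,keepdims=True))
    return u*[p['fx'],p['fy']]+[p['cx'],p['cy']]
def blobs(im,lo,hi,amin):
    m=cv2.inRange(cv2.cvtColor(im,cv2.COLOR_RGB2HSV),lo,hi)
    cs,_=cv2.findContours(m,cv2.RETR_EXTERNAL,cv2.CHAIN_APPROX_NONE)
    return [c for c in cs if cv2.contourArea(c)>amin]
E
python3 - <<'E'
from h import *
np.set_printoptions(precision=1,suppress=True)
for n in("scene","side"):
    im=cv2.imread(f"pics/{n}0.png")[:,:,::-1].copy();p=vision.camera_params(n)
    for c in blobs(im,(5,120,120),(14,255,255),80):
        m=c.reshape(-1,2)
        if cv2.contourArea(c)>700 : continue
        w=plane(p,m,12)[:,:2].astype(np.float32); print(n,'bar',m.mean(0),cv2.minAreaRect(w))
    for c in blobs(im,(110,150,60),(125,255,255),5000):
        m=c.reshape(-1,2);w=plane(p,m,70)[:,:2].astype(np.float32); print(n,'tote',m.mean(0),cv2.minAreaRect(w)); 
        print(plane(p,cv2.approxPolyDP(cv2.convexHull(c),4,True).reshape(-1,2),70)[:,:2].tolist())
a=cv2.imread("pics/scene0.png")[150:300,180:280];b=cv2.imread("pics/side0.png")[170:320,195:295]
cv2.imwrite("pics/z1.png",np.hstack([cv2.resize(x,None,fx=4,fy=4,interpolation=cv2.INTER_CUBIC) for x in(a,b)]))
E
```

```text
scene bar [222.5 260.4] ((475.81060791015625, -131.8568115234375), (87.23299407958984, 29.579782485961914), 1.9829319715499878)
scene bar [234.3 232.1] ((470.5025939941406, -27.33871078491211), (87.74166870117188, 29.618511199951172), 9.131335258483887)
scene bar [508.9 200.5] ((1202.0289306640625, 309.1745910644531), (130.98150634765625, 212.90145874023438), 61.13502883911133)
scene tote [139.1 325.9] ((390.651611328125, -370.02984619140625), (295.3338317871094, 211.56190490722656), 3.081109046936035)
[[247.6967366841568, -454.63474665024296], [239.2924469309703, -273.2580787542826], [514.048123095702, -259.73632878100386], [535.11141907058, -312.7146284182836], [542.439738739003, -467.53272058887353], [308.74370266452945, -479.89251394930085]]
side bar [239.7 267.6] ((471.28192138671875, -129.33230590820312), (78.88208770751953, 20.524826049804688), 2.328922748565674)
side bar [231.9 237.5] ((465.28631591796875, -24.878774642944336), (78.32484436035156, 21.83502960205078), 8.039692878723145)
side tote [212.8 353.4] ((378.50531005859375, -367.9236145019531), (275.05938720703125, 209.07199096679688), 3.1312670707702637)
[[509.0331527023061, -257.3720714928072], [518.3395718040545, -435.7377131654983], [505.3978437190025, -461.81522091722286], [259.56021287991285, -476.7754180490137], [246.2126150634909, -457.5311562663227], [238.3876555548237, -274.6167362046483]]
```

View pics/z1.png

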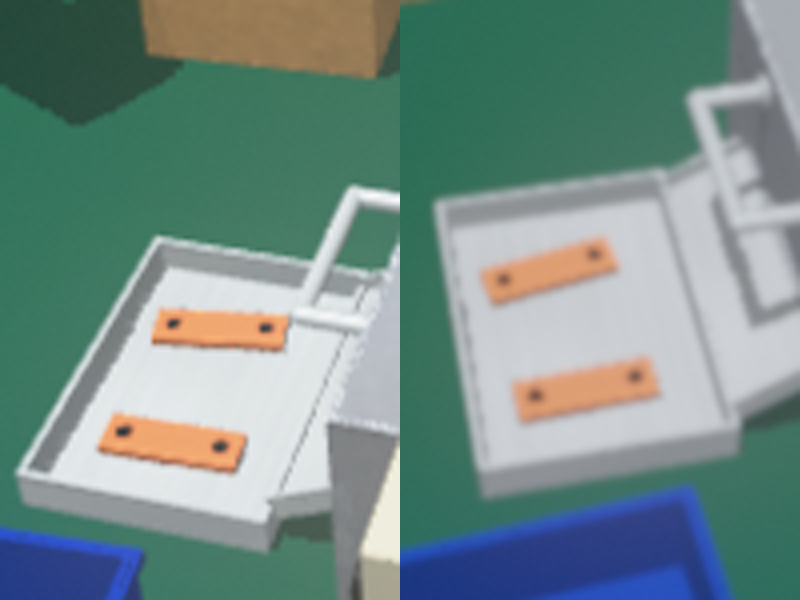

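The enlarged crops show the tray, both busbars lying nearly along x, and the pull bar ends at scene (268.5,197.5)/(255,229) and side (268,194.5)/(279.5,225).

```bash
python3 - <<'E'
from h import *
np.set_printoptions(precision=1,suppress=True)
S,D=vision.camera_params("scene"),vision.camera_params("side")
t=tri(S,[(268.5,197.5),(255,229),(220,209.5),(184.5,268)],D,[(268,194.5),(279.5,225),(204.5,220.7),(215,287.5)]);print(t)
d=t[0]-t[1];print('bar yaw',np.degrees(np.arctan2(-d[0],d[1])));d=t[2]-t[3];print('tray yaw',np.degrees(np.arctan2(-d[0],d[1])),np.linalg.norm(d[:2]))
W=vision.camera_params("wrist");print(W); s=r.sense()
T=R.from_euler('xyz',s['tcp_rot']);print(T.as_matrix(), T.inv().apply(W['position']-s['eef_pos']),(T.inv()*R.from_euler('xyz',W['rotation'])).as_matrix())
E
```

```text
[[ 566.4  -12.3  136.8    0.4]
 [ 567.9 -127.8  138.     3.9]
 [ 401.6   45.6   19.1    1.4]
 [ 399.3 -185.6   22.4    0.2]]
bar yaw 0.7275289844151136
tray yaw -0.5518339901685893 231.22602933136517
{'fx': 371.41597241312206, 'fy': 371.41597241312206, 'cx': 275.11417162673337, 'cy': 211.1815040341645, 'k1': -0.03735868425729546, 'position': array([198.9, 598.7, 373.2]), 'rotation': array([-0.3,  0. ,  1.1])}
[[-0.9  0.4 -0. ]
 [ 0.4  0.9 -0. ]
 [ 0.  -0.  -1. ]] [  79.9    1.  -123.9] [[ 0.   1.   0.3]
 [ 1.  -0.  -0. ]
 [-0.   0.3 -1. ]]
```

Emit:
move_arm(
  series="-1 0 0 0 0 0 -8.6; -1 0 0 0 0 0 -8.6; -1 0 0 0 0 0 -8.6; -1 -0.35 -1 0 0 0 0; -1 -0.35 -1 0 0 0 0; -1 -0.35 -1 0 0 0 0; -1 -0.35 -1 0 0 0 0; -1 -0.35 -1 0 0 0 0; -1 -0.35 -1 0 0 0 0; -1 -0.35 -1 0 0 0 0; -1 -0.35 -1 0 0 0 0; -1 -0.35 -1 0.1 0 0 0; -1 -0.35 -1 0.2 0 0 0; -1 -0.35 -1 0.2 0 0 0; -1 -0.35 -1 0.3 0 0 0; -1 -0.35 -1 0.3 0 0 0; -1 -0.35 -1 0.3 0 0 0; -1 0 0 0 0 0 0",
  grip_force=60,
)

```text
clock: 2.35
eef_pos: [480.3, -12.5, 189.5]
tcp_rot: [-3.136, -0.003, -3.122]
contact_force: [-0.7, 0.6, -0.5]
opening: 0.997
```

```bash
cat > look.py <<'E'
from h import *
import sys
np.set_printoptions(precision=1,suppress=True)
p=vision.camera_params("wrist");im=vision.grab_frame("wrist");cv2.imwrite(f"pics/{sys.argv[1]}.png",im[:,:,::-1])
z=float(sys.argv[2]);s=r.sense();print(s['eef_pos'],s['tcp_rot'],s['contact_force'],s['opening'])
for c in blobs(im,(5,110,100),(15,255,255),300):
    m=c.reshape(-1,2);w=plane(p,m,z)[:,:2].astype(np.float32);print(m.mean(0),m.min(0),m.max(0),cv2.minAreaRect(w))
E
python3 look.py w1 12
```

```text
[479.9 -11.4 189.8] [-3.1 -0.  -3.1] [0.2 0.6 0.6] 0.9977148344932292
[140.8 175.8] [116 125] [164 229] ((473.19140625, -124.642333984375), (89.23919677734375, 31.005159378051758), 1.9085789918899536)
[265.5 171.9] [240 118] [289 226] ((467.4561767578125, -20.385454177856445), (89.10731506347656, 29.184358596801758), 9.01409912109375)
```

View pics/w1.png

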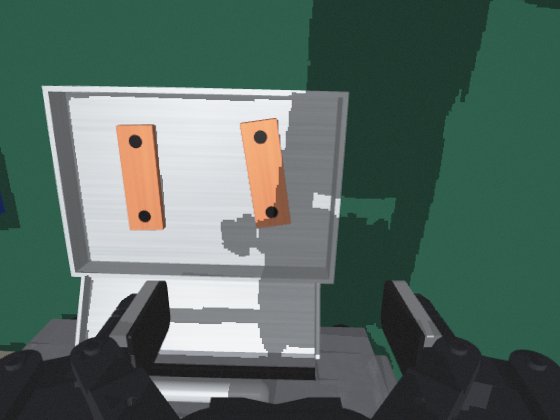

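The wrist picture shows both bars at pixels (265,172) and (141,176), with sizes matching 90 x 30, and A turned by 9°. Descending on A.

Emit:
move_arm(
  series="-0.4 0.35 -0.22 0.5 0 0 -7.9; -0.4 0 0 0.8 0 0 0; -0.4 0 0 0.8 0 0 0; -0.4 0 0 0.8 0 0 0; -0.4 0 0 0.3 0 0 0; -0.4 0 0 0 0 0 0",
)

```text
clock: 3.15
eef_pos: [465.5, -16.0, 61.3]
tcp_rot: [-3.138, -0.001, -2.975]
contact_force: [0.0, 0.3, -0.3]
opening: 0.704
```

```bash
python3 look.py w2 12
```

```text
[465.9 -16.   61.7] [-3.1  0.  -3. ] [-0.5 -0.2  0.6] 0.7046234388482145
[264.2 247.2] [234 167] [294 329] ((466.9104919433594, -20.62199592590332), (90.24696350097656, 29.219039916992188), 9.096378326416016)
[ 60.8 224.4] [ 25 141] [ 94 311] ((472.5094909667969, -124.18876647949219), (90.53897094726562, 32.367713928222656), 1.7385417222976685)
```

Emit:
move_arm(
  series="-0.4 0 -0.12 0.5 0 0 0; -0.4 0 0 0.35 0 0 0; -0.4 0 0 0.07 0 0 0; 1 0 0 0 0 0 0; 1 0 0 0 0 0 0; 1 0 0 0 0 0 0; 1 0 0 0 0 0 0",
)

```text
clock: 4.08
eef_pos: [470.3, -20.2, 29.0]
tcp_rot: [-3.136, 0.008, -2.974]
contact_force: [-0.3, 0.8, -1.8]
opening: 0.308
```

Emit:
move_arm(
  series="1 0 0 0 0 0 0; 1 0 0 0 0 0 0",
)

```text
clock: 4.32
eef_pos: [470.3, -20.3, 29.0]
tcp_rot: [-3.136, 0.008, -2.974]
contact_force: [-0.3, 0.2, -1.5]
opening: 0.308
```

```bash
python3 look.py w3 12
```

```text
[470.2 -20.3  29. ] [-3.1  0.  -3. ] [-0.1  0.  -2.2] 0.3107669559575625
[275.1 267.3] [238 174] [313 365] ((467.235595703125, -19.901262283325195), (90.79887390136719, 29.65056610107422), 9.534550666809082)
[ 33.9 241.5] [  0 142] [ 72 342] ((472.3786926269531, -123.62802124023438), (90.7794189453125, 32.73930358886719), 1.4026551246643066)
```

View pics/w3.png

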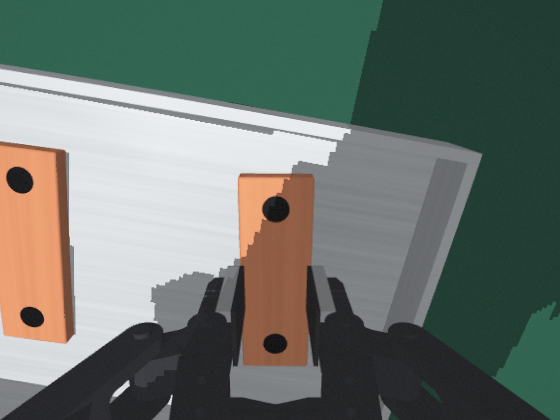

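The bar is between the pads, but the bite is shallow. I'll reopen, go 4-5 mm lower and grip again.

Emit:
move_arm(
  series="-0.1 0 0 0 0 0 0; -0.1 0.05 0 0.08 0 0 0; -0.1 0 0 0.06 0 0 0; -0.1 0 0 0 0 0 0; 1 0 0 0 0 0 0; 1 0 0 0 0 0 0; 1 0 0 0 0 0 0; 1 0 0 0 0 0 0",
)

```text
clock: 5.38
eef_pos: [468.4, -20.6, 23.4]
tcp_rot: [-3.136, 0.008, -2.975]
contact_force: [-0.0, 0.6, -1.4]
opening: 0.327
```

Emit:
move_arm(
  series="1 0 0 -0.5 0 0 0; 1 0 0 -0.8 0 0 0; 1 0 0 -0.8 0 0 0; 1 0 0 -0.8 0 0 6; 1 0.13 -0.85 -0.1 0 0 0; 1 0.13 -0.85 0 0 0 0; 1 0.13 -0.85 0 0 0 0; 1 0.13 -0.85 0 0 0 0; 1 0.13 -0.85 0 0 0 0; 1 0.13 -0.85 0 0 0 0; 1 0.13 -0.85 0 0 0 0; 1 0.13 -0.85 0 0 0 0; 1 0.13 -0.85 0 0 0 0; 1 0.13 -0.7 0 0 0 0; 1 0 0 0 0 0 0; 1 0 0 0 0 0 0",
)

```text
clock: 7.38
eef_pos: [431.3, -365.9, 145.0]
tcp_rot: [-3.14, 0.004, -3.082]
contact_force: [0.1, -0.0, -2.0]
opening: 0.321
```

```bash
python3 look.py w4 134; python3 - <<'E'
from h import *
im=cv2.imread("pics/w4.png")[:,:,::-1].copy()
p=vision.camera_params("wrist")
for c in blobs(im,(108,140,50),(128,255,255),3000):
    print(plane(p,cv2.approxPolyDP(cv2.convexHull(c),4,True).reshape(-1,2),70)[:,:2])
E
```

```text
[ 431.4 -365.8  145. ] [-3.1  0.  -3.1] [-0.1  0.3 -1.2] 0.3279987278281408
[550.3 279. ] [537 238] [559 319] ((419.2107238769531, -250.8081817626953), (37.81048583984375, 3.26719069480896), 1.9501522779464722)
[277.5 307.6] [238 238] [312 376] ((440.73333740234375, -364.2488098144531), (67.35225677490234, 29.768373489379883), 3.7465267181396484)
[275.3 217.7] [261 204] [290 231] ((398.6353759765625, -366.72259521484375), (10.98621940612793, 11.161746978759766), 3.5086829662323)
[[ 303.17461097 -265.5833917 ]
 [ 495.87507684 -255.5504484 ]
 [ 502.83889993 -433.52752237]
 [ 495.92596201 -442.11005073]
 [ 315.02713068 -451.95239316]]
```

View pics/w4.png

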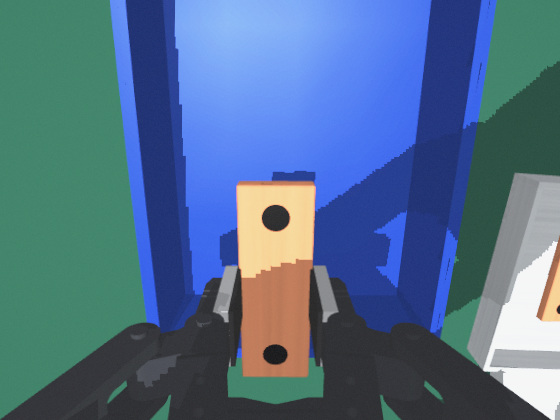

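The picture shows the bar held straight at (277,290), above the tote's open interior. Moving y +10 and lowering.

Emit:
move_arm(
  series="1 0 0.25 0.6 0 0 0; 1 0 0 0.8 0 0 0; 1 0 0 0.7 0 0 0; 1 0 0 0.5 0 0 0; 1 0 0 0.2 0 0 0; 1 0 0 0 0 0 0",
)

```text
clock: 8.18
eef_pos: [433.0, -351.2, 31.2]
tcp_rot: [-3.139, 0.005, -3.076]
contact_force: [-0.5, -0.6, -2.0]
opening: 0.323
```

Emit:
move_arm(
  series="1 0 0 0.12 0 0 0; 1 0 0 0.06 0 0 0; 1 0 0 0 0 0 0",
)

```text
clock: 8.55
eef_pos: [434.1, -351.7, 25.5]
tcp_rot: [-3.137, 0.007, -3.075]
contact_force: [0.4, -0.1, -1.7]
opening: 0.324
```

Emit:
move_arm(
  series="1 0 0 0.06 0 0 0; 1 0 0 0 0 0 0; 0 0 0 0 0 0 0; 0 0 0 0 0 0 0; 0 0 0 -0.3 0 0 0; 0 0 0 -0.7 0 0 0; 0 0 0 -0.8 0 0 0; 0 0 0 -0.8 0 0 0; -0.4 0 0 -0.4 0 0 0; -0.4 0 0 0 0 0 0",
)

```text
clock: 9.8
eef_pos: [433.8, -351.9, 150.4]
tcp_rot: [-3.135, 0.009, -3.076]
contact_force: [-0.4, -0.2, -0.3]
opening: 0.696
```

Emit:
move_arm(
  series="-0.4 0 0 0 0 0 2; -0.4 -0.19 0.94 0 0 0 0; -0.4 -0.19 0.94 0 0 0 0; -0.4 -0.19 0.94 0 0 0 0; -0.4 -0.19 0.94 0 0 0 0; -0.4 -0.19 0.94 0 0 0 0; -0.4 -0.19 0.9 0 0 0 0; -0.4 0 0 0.6 0 0 0; -0.4 0 0 0.8 0 0 0; -0.4 0 0 0.6 0 0 0; -0.4 0 0 0 0 0 0",
)

```text
clock: 11.18
eef_pos: [468.4, -117.2, 55.4]
tcp_rot: [3.141, -0.008, -3.128]
contact_force: [-0.3, 0.3, 0.0]
opening: 0.7
```

```bash
python3 look.py w5 12
```

```text
[ 469.  -117.4   56.3] [ 3.1 -0.  -3.1] [ 0.9  0.2 -0.5] 0.6980058398372972
[255.2 258.9] [221 178] [285 342] ((472.460205078125, -126.00177764892578), (90.29097747802734, 29.32791519165039), 1.648544192314148)
```

Emit:
move_arm(
  series="-0.4 -0.06 -0.2 0.25 0 0 -0.9; -0.4 0 0 0.3 0 0 0; -0.1 0 0 0.2 0 0 0; -0.1 0 0 0.1 0 0 0; -0.1 0 0 0 0 0 0",
)

```text
clock: 11.85
eef_pos: [472.7, -126.7, 21.5]
tcp_rot: [-3.141, -0.004, -3.113]
contact_force: [-0.1, 0.9, -0.7]
opening: 0.551
```

Emit:
move_arm(
  series="-0.1 0 0 -0.05 0 0 0; 1 0 0 0 0 0 0; 1 0 0 0 0 0 0; 1 0 0 0 0 0 0; 1 0 0 0 0 0 0",
)

```text
clock: 12.48
eef_pos: [473.0, -126.6, 24.5]
tcp_rot: [-3.141, -0.003, -3.112]
contact_force: [-0.4, -0.0, -1.7]
opening: 0.325
```

Emit:
move_arm(
  series="1 0 0 -0.5 0 0 0; 1 0 0 -0.8 0 0 0; 1 0 0 -0.8 0 0 0; 1 0 0 -0.8 0 0 -2; 1 0.61 -0.93 -0.1 0 0 0; 1 0.61 -0.93 0 0 0 0; 1 0.61 -0.93 0 0 0 0; 1 0.61 -0.93 0 0 0 0; 1 0.61 -0.93 0 0 0 0; 1 0.61 -0.93 0 0 0 0; 1 0 0 0 0 0 0; 1 0 0 0 0 0 0",
)

```text
clock: 13.98
eef_pos: [337.6, -365.1, 148.2]
tcp_rot: [-3.141, -0.003, -3.074]
contact_force: [0.3, -0.0, -1.6]
opening: 0.327
```

```bash
python3 look.py w6 12
```

```text
[ 337.9 -365.   148.2] [-3.1 -0.  -3.1] [-1.  -0.5 -2.2] 0.3246620228882103
[276.5 313.3] [239 251] [311 376] ((434.03436279296875, -357.814453125), (118.48753356933594, 56.01004409790039), 4.003843307495117)
[275.  219.4] [261 206] [289 233] ((349.57666015625, -363.5467529296875), (21.22641372680664, 20.847862243652344), 3.897223711013794)
```

View pics/w6.png

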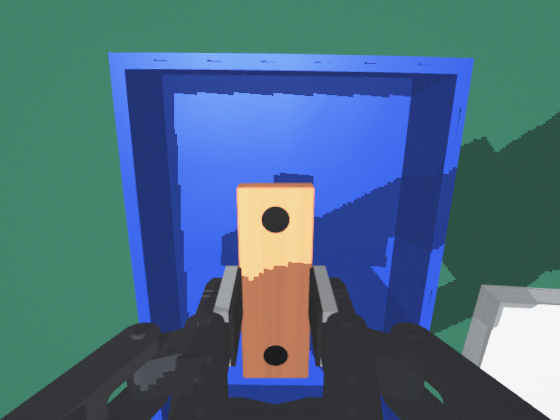

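The picture shows the front half of the tote empty and centred under the held bar. Moving x -14 and y +6, then lowering.

Emit:
move_arm(
  series="1 0.35 0.15 0.6 0 0 0; 1 0 0 0.8 0 0 0; 1 0 0 0.7 0 0 0; 1 0 0 0.5 0 0 0; 1 0 0 0.3 0 0 0; 1 0 0 0.1 0 0 0; 1 0 0 0 0 0 0",
)

```text
clock: 14.9
eef_pos: [327.5, -355.6, 26.2]
tcp_rot: [-3.139, -0.001, -3.065]
contact_force: [0.5, -1.1, -2.2]
opening: 0.326
```

Emit:
move_arm(
  series="1 0 0 0.05 0 0 0; 1 0 0 0 0 0 0; 0 0 0 0 0 0 0; 0 0 0 0 0 0 0; 0 0 0 -0.3 0 0 0; 0 0 0 -0.7 0 0 0; 0 0 0 -1 0 0 0; 0 0 0 -1 0 0 0; 0 0 0 -1 0 0 0; 0 0 0 -1 0 0 0; 0 0 0 -0.5 0 0 0; 0 0 0 0 0 0 0",
)

```text
clock: 16.4
eef_pos: [327.7, -355.4, 259.2]
tcp_rot: [-3.132, 0.004, -3.065]
contact_force: [-0.6, -0.6, -0.3]
opening: 0.501
```

```bash
python3 look.py w7 12; python3 - <<'E'
from h import *
im=vision.grab_frame("scene");cv2.imwrite("pics/scene1.png",im[:,:,::-1])
print(r.sense()['qpos'])
w=cv2.imread("pics/w7.png");cv2.imwrite("pics/z2.png",np.hstack([cv2.resize(w,(400,300)),cv2.resize(im[230:400,30:257,::-1],(400,300))]))
E
```

```text
[ 327.4 -355.1  258.3] [-3.1  0.  -3.1] [-0.1  0.5  1.5] 0.5022817930976335
[272.7 262.3] [260 226] [286 299] ((432.3227844238281, -351.202392578125), (89.77637481689453, 28.408979415893555), 3.6363611221313477)
[278.9 168.7] [263 134] [291 213] ((331.9132995605469, -354.5247497558594), (82.49901580810547, 28.468141555786133), 3.815654754638672)
[-0.82739199  0.1178052   1.92540795 -0.00259926  1.09169881 -2.47339595]
```

View pics/z2.png

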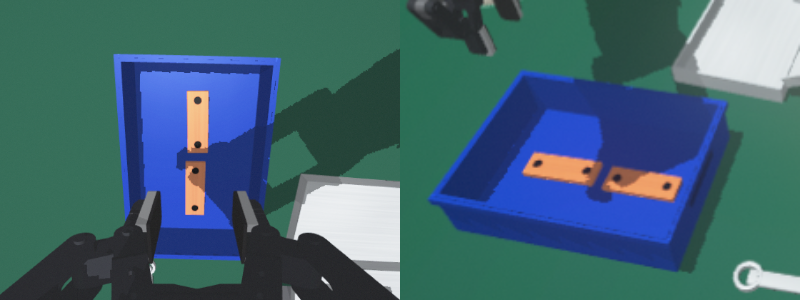

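The picture shows both busbars lying flat and end to end on the tote floor. Next I turn the tool to tool-x = +y and go over the pull bar for a close look.

Emit:
move_arm(
  series="0.2 0 0 0 0 0 10.4; 0.2 0 0 0 0 0 10.4; 0.2 0 0 0 0 0 10.4; 0.2 0 0 0 0 0 10.4; 0.2 0 0 0 0 0 10.4; 0.2 0 0 0 0 0 10.4; 0.2 0 0 0 0 0 10.4; 0.2 0 0 0 0 0 10.4; 0.2 0 0 0 0 0 10.4; 0.2 0.76 0.71 0 0 0 0; 0.2 0.76 0.71 0 0 0 0; 0.2 0.76 0.71 0 0 0 0; 0.2 0.76 0.71 0 0 0 0; 0.2 0.76 0.71 0 0 0 0; 0.2 0.76 0.71 0 0 0 0; 0.2 0.76 0.71 0 0 0 0; 0.2 0.76 0.71 0 0 0 0; 0.2 0 0 0 0 0 0; 0.2 0 0 0 0 0 0",
)

```text
clock: 18.88
eef_pos: [557.8, -104.9, 225.8]
tcp_rot: [-3.103, -0.019, 1.528]
contact_force: [-0.3, 0.4, -0.1]
opening: 0.404
```

```bash
python3 look.py w8 12; python3 -c "
from rig import r;print(r.sense()['qpos'],r.sense()['tcp_rot'])"
```

```text
[ 557.8 -105.1  225.9] [-3.1 -0.   1.5] [-0.1  0.1 -0.6] 0.398595332756016
[-0.19637707  0.30940417  1.75444001  0.01466692  1.11841406 -0.15971052] [-3.10345311 -0.01922826  1.52708364]
```

View pics/w8.png

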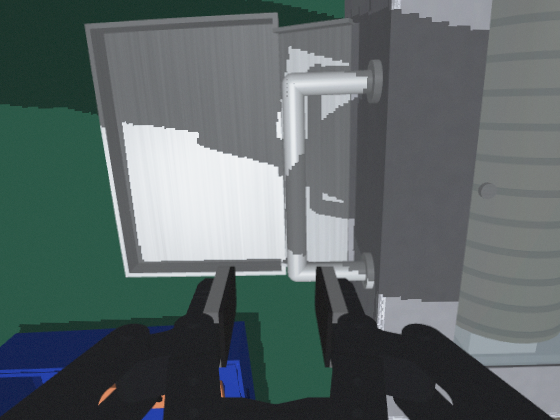

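The bar's centre line runs from (293,82) to (296,270), with the posts going right to the hood face; the tray is on the left.

```bash
python3 - <<'E'
from h import *
np.set_printoptions(precision=1,suppress=True)
p=vision.camera_params("wrist");S=vision.camera_params("scene");D=vision.camera_params("side")
print(plane(p,[(293,82),(296,270),(295,180)],142)); print(plane(p,[(88,27),(127,276)],28))
a,b=[(293,82),(296,270)],[(268.5,197.5),(255,229)]
print(tri(p,a,S,b),tri(p,a,D,[(268,194.5),(279.5,225)]))
E
```

```text
[[ 568.1  -18.8  142. ]
 [ 566.8 -129.1  142. ]
 [ 567.7  -72.3  142. ]]
[[ 403.2   37.    28. ]
 [ 400.8 -187.5   28. ]]
[[ 568.3  -18.8  142.4    0.4]
 [ 567.5 -130.7  138.2    1.5]] [[ 566.6  -18.4  141.8    3.2]
 [ 567.  -129.   142.2    0.4]]
```

Emit:
move_arm(
  series="0.2 0.4 -0.2 0 0 0 -1.8; 0.2 0.4 -0.13 0 0 0 0; 0.2 0 0 0 -10 -1.1 0; 0.2 0 0 0 -10 0 0; 0.2 0 0 0 0 0 0; 0.2 0 0 0 0 0 0",
)

```text
clock: 19.68
eef_pos: [541.5, -69.6, 227.7]
tcp_rot: [2.826, -0.002, 1.557]
contact_force: [0.8, 0.5, -0.2]
opening: 0.398
```

```bash
cat > st.py <<'E'
from h import *
np.set_printoptions(precision=3,suppress=True)
s=r.sense();M=R.from_euler('xyz',s['tcp_rot']).as_matrix();e=s['eef_pos']
print('pos',e.round(1),'clock',round(s['clock'],2),'q',s['qpos']);print('toolx',M[:,0],'dir',M[:,2],'down deg',np.degrees(np.arctan2(-M[2,2],M[0,2])))
print('F',s['contact_force'],'open',s['opening'])
B=np.array([567.5,-73,142]);print('to bar in tool axes /40:',M.T@(B-e)/40)
H=np.array([812.5,-73,120]);th=np.degrees(np.arctan2(e[2]-120,H[0]-e[0]))-5.13;print('hood by tcp',th,'radius',np.hypot(e[2]-120,H[0]-e[0]))
E
python3 st.py
```

```text
pos [541.5 -69.6 227.7] clock 19.68 q [-0.158  0.118  2.039  0.076  0.673 -0.196]
toolx [0.013 1.    0.002] dir [ 0.311 -0.002 -0.951] down deg 71.90048709663535
F [ 0.758  0.527 -0.163] open 0.3980348272357926
to bar in tool axes /40: [-0.082 -0.047  2.24 ]
hood by tcp 16.550347850540565 radius 291.6383299294503
```

Emit:
move_arm(
  series="0.2 -0.08 -0.08 0.4 0 0 0; 0.2 0 0 0.6 0 0 0; 0.2 0 0 0.5 0 0 0; 0.2 0 0 0.3 0 0 0; 0.2 0 0 0 0 0 0",
)

```text
clock: 20.3
eef_pos: [565.5, -73.6, 153.4]
tcp_rot: [2.833, -0.003, 1.558]
contact_force: [-0.3, 0.7, 0.5]
opening: 0.396
```

```bash
python3 st.py
```

```text
pos [565.5 -73.6 153.4] clock 20.3 q [-0.159  0.269  2.052  0.095  0.517 -0.221]
toolx [0.013 1.    0.003] dir [ 0.304 -0.001 -0.953] down deg 72.29976210078696
F [-0.299  0.694  0.479] open 0.39565550745810907
to bar in tool axes /40: [ 0.015 -0.038  0.286]
hood by tcp 2.56431351741604 radius 249.28978439972363
```

Emit:
move_arm(
  series="0.2 0 -0.06 0.2 0 0 0; 0.2 0 0 0.1 0 0 0; 0.2 0 0 0 0 0 0; 1 0 0 0 0 0 0; 1 0 0 0 0 0 0; 1 0 0 0 0 0 0; 1 0 0 0 0 0 0",
  grip_force=60,
)

```text
clock: 21.18
eef_pos: [567.3, -73.8, 141.7]
tcp_rot: [2.831, -0.003, 1.558]
contact_force: [1.1, 0.3, -3.3]
opening: 0.12
```

```bash
python3 st.py; python3 - <<'E'
from h import *
a=vision.grab_frame("side")[:,:,::-1][120:300,180:420];b=vision.grab_frame("wrist")[:,:,::-1]
cv2.imwrite("pics/z3.png",np.hstack([cv2.resize(a,(400,300)),cv2.resize(b,(400,300))]))
E
```

```text
pos [567.3 -73.8 141.7] clock 21.18 q [-0.158  0.29   2.057  0.1    0.49  -0.226]
toolx [0.013 1.    0.003] dir [ 0.305 -0.001 -0.952] down deg 72.23195853075697
F [ 1.053  0.336 -3.335] open 0.11960045791786375
to bar in tool axes /40: [ 0.019  0.007 -0.005]
hood by tcp -0.06577419675181773 radius 246.15953628727527
```

View pics/z3.png

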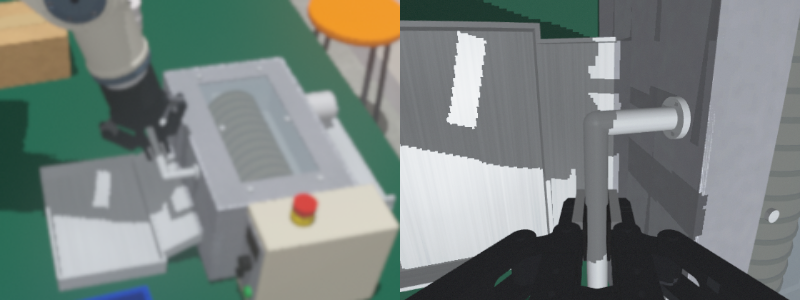

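The bar is gripped between the pads: opening 0.12, and the pose agrees with the measured bar. Now working out the arc rows.

```bash
cat > arc.py <<'E'
import sys; exec(open('st.py').read())
N=int(sys.argv[1]);t1=float(sys.argv[2]);down=float(sys.argv[3])
dn=np.degrees(np.arctan2(-M[2,2],M[0,2]));da=(down-dn)/N
L=246
P=lambda t:np.array([H[0]-L*np.cos(np.radians(t+5.13)),-73.8,120+L*np.sin(np.radians(t+5.13))])
cur=e;Mk=M
for k in range(1,N+1):
    n=P(th+(t1-th)*k/N);print((Mk.T@(n-cur)/40).round(2),round(da,2));cur=n;Mk=Mk@R.from_euler('x',da,degrees=True).as_matrix()
E
python3 arc.py 8 20 79
```

```text
pos [567.3 -73.8 141.8] clock 21.27 q [-0.158  0.29   2.057  0.1    0.49  -0.226]
toolx [0.013 1.    0.003] dir [ 0.305 -0.001 -0.952] down deg 72.23091013065876
F [ 0.962 -0.18  -3.832] open 0.11493804859225251
to bar in tool axes /40: [ 0.019  0.006 -0.005]
hood by tcp -0.0601595570714375 radius 246.14664081899537
[ 0.    0.11 -0.24] 0.85
[ 0.    0.12 -0.24] 0.85
[ 0.    0.12 -0.24] 0.85
[ 0.    0.13 -0.24] 0.85
[ 0.    0.14 -0.23] 0.85
[ 0.    0.14 -0.23] 0.85
[ 0.    0.15 -0.22] 0.85
[ 0.    0.16 -0.22] 0.85
```

Emit:
move_arm(
  series="1 0 0.11 -0.24 0.8 0 0; 1 0 0.12 -0.24 0.8 0 0; 1 0 0.12 -0.24 0.8 0 0; 1 0 0.13 -0.24 0.8 0 0; 1 0 0 0 0 0 0",
  grip_force=70,
)

```text
clock: 21.9
eef_pos: [574.5, -73.8, 183.8]
tcp_rot: [2.891, -0.003, 1.558]
contact_force: [1.0, -0.6, -3.7]
opening: 0.114
```

```bash
python3 arc.py 10 33 82
```

```text
pos [574.5 -73.8 183.8] clock 21.9 q [-0.151  0.253  1.97   0.059  0.672 -0.18 ]
toolx [0.012 1.    0.003] dir [ 0.248 -0.    -0.969] down deg 75.64132128805552
F [ 0.958 -0.597 -3.665] open 0.11367297753179854
to bar in tool axes /40: [ 0.014 -0.428  0.969]
hood by tcp 9.868618996235586 radius 246.4387153916744
[ 0.    0.14 -0.21] 0.64
[ 0.    0.13 -0.21] 0.64
[ 0.    0.14 -0.21] 0.64
[ 0.    0.14 -0.2 ] 0.64
[ 0.    0.15 -0.2 ] 0.64
[ 0.    0.16 -0.19] 0.64
[ 0.    0.16 -0.19] 0.64
[ 0.    0.17 -0.18] 0.64
[ 0.    0.17 -0.18] 0.64
[ 0.    0.18 -0.17] 0.64
```

Radius 246.4 and about 4 N: it follows the arc well. Continuing.

Emit:
move_arm(
  series="1 0 0.13 -0.21 0.6 0 0; 1 0 0.13 -0.21 0.6 0 0; 1 0 0.14 -0.21 0.6 0 0; 1 0 0.14 -0.2 0.6 0 0; 1 0 0.15 -0.2 0.6 0 0; 1 0 0.16 -0.19 0.6 0 0; 1 0 0.16 -0.19 0.6 0 0; 1 0 0.17 -0.18 0.6 0 0; 1 0 0 0 0 0 0",
)

```text
clock: 23.02
eef_pos: [607.8, -74.0, 258.7]
tcp_rot: [2.984, -0.004, 1.558]
contact_force: [-1.7, 0.1, -2.2]
opening: 0.112
```

```bash
python3 arc.py 10 54 88
```

```text
pos [607.8 -74.  258.7] clock 23.02 q [-0.136  0.251  1.765  0.028  0.97  -0.137]
toolx [0.012 1.    0.004] dir [ 0.157  0.002 -0.988] down deg 80.98540543807874
F [-1.66   0.099 -2.228] open 0.11190307110694944
to bar in tool axes /40: [ 0.    -1.453  2.724]
hood by tcp 29.000869608686546 radius 247.26164590478783
[ 0.01  0.21 -0.17] 0.7
[ 0.    0.19 -0.19] 0.7
[ 0.    0.2  -0.18] 0.7
[ 0.    0.2  -0.17] 0.7
[ 0.    0.21 -0.17] 0.7
[ 0.    0.22 -0.16] 0.7
[ 0.    0.22 -0.15] 0.7
[ 0.    0.22 -0.15] 0.7
[ 0.    0.23 -0.14] 0.7
[ 0.    0.23 -0.13] 0.7
```

Emit:
move_arm(
  series="1 0 0.2 -0.17 0.7 0 0; 1 0 0.19 -0.19 0.7 0 0; 1 0 0.2 -0.18 0.7 0 0; 1 0 0.2 -0.17 0.7 0 0; 1 0 0.21 -0.17 0.7 0 0; 1 0 0.22 -0.16 0.7 0 0; 1 0 0.22 -0.15 0.7 0 0; 1 0 0.22 -0.15 0.7 0 0; 1 0 0 0 0 0 0",
)

```text
clock: 24.15
eef_pos: [668.3, -74.3, 322.7]
tcp_rot: [3.095, -0.005, 1.558]
contact_force: [-4.1, 1.5, 4.1]
opening: 0.112
```

```bash
python3 arc.py 4 60.5 88
```

```text
pos [668.3 -74.3 322.7] clock 24.15 q [-0.118  0.349  1.478  0.011  1.27  -0.108]
toolx [0.013 1.    0.005] dir [ 0.047  0.005 -0.999] down deg 87.33422304938003
F [-4.125  1.463  4.136] open 0.11207265635770584
to bar in tool axes /40: [-0.025 -2.726  4.394]
hood by tcp 49.42988497210034 radius 248.74039115098333
[ 0.02  0.29 -0.1 ] 0.17
[ 0.    0.26 -0.14] 0.17
[ 0.    0.27 -0.13] 0.17
[ 0.    0.27 -0.12] 0.17
```

Emit:
move_arm(
  series="1 0 0.27 -0.13 0.3 0 0; 1 0 0.26 -0.13 0.3 0 0; 1 0 0.27 -0.12 0.3 0 0; 1 0 0.24 -0.11 0.3 0 0; 1 0 0 0 0 0 0; 1 0 0 0 0 0 0",
)

```text
clock: 24.9
eef_pos: [708.9, -74.4, 346.9]
tcp_rot: [3.117, -0.006, 1.558]
contact_force: [-4.4, 1.2, 2.6]
opening: 0.111
```

```bash
python3 st.py; python3 - <<'E'
from h import *
a,b=[vision.grab_frame(n)[:,:,::-1] for n in("scene","side")]
cv2.imwrite("pics/z4.png",np.hstack([cv2.resize(x,(400,300)) for x in (a[60:390,0:440],b[60:390,60:500])]))
cv2.imwrite("pics/s4.png",b);cv2.imwrite("pics/c4.png",a)
E
```

```text
pos [708.9 -74.4 346.9] clock 24.9 q [-0.111  0.414  1.331  0.009  1.373 -0.099]
toolx [0.013 1.    0.006] dir [ 0.024  0.006 -1.   ] down deg 88.59973119284612
F [-4.393  1.191  2.609] open 0.11067221529851737
to bar in tool axes /40: [-0.04  -3.659  5.035]
hood by tcp 60.33042673006923 radius 249.45575130052674
```

View pics/z4.png

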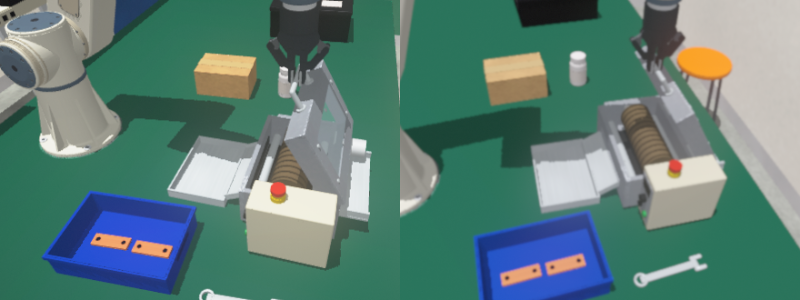

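The picture shows the hood open at about 60° with the gripper on the bar, the busbars in the tote, and the carton, jar and wrench where they were. I'll make a short hold check and then hand in.

Emit:
move_arm(
  series="1 0 0 0 0 0 0; 1 0 0 0 0 0 0; 1 0 0 0 0 0 0; 1 0 0 0 0 0 0",
)

```text
clock: 25.5
eef_pos: [708.3, -74.4, 346.7]
tcp_rot: [3.117, -0.006, 1.558]
contact_force: [-2.9, 2.2, 1.1]
opening: 0.11
```

```bash
python3 st.py; python3 -c "
from rig import r;print(r.sign_off())"
```

```text
pos [708.3 -74.4 346.7] clock 25.5 q [-0.111  0.413  1.333  0.009  1.372 -0.099]
toolx [0.013 1.    0.006] dir [ 0.024  0.006 -1.   ] down deg 88.6091832638009
F [-2.928  2.218  1.068] open 0.10988905901049112
to bar in tool axes /40: [-0.041 -3.643  5.03 ]
hood by tcp 60.18495393770882 radius 249.45786023277103
the job is handed in; nothing more can be done
None
```

I laid both busbars flat on the tote floor, lowering each one to just above the floor before opening the fingers. I then lifted the hood by its pull bar and handed the job in at 25.5 s, with the gripper still holding the hood at about 60°.

- **Hood angle:** the last check, worked out from the gripper position, gave 60.2°. It was steady over the last half second, with about 4 N on the tool.
- **Disagreement:** the gripper's distance from the hinge drifted from 246 to 249.5 mm during the lift. Either the bar slid about 3 mm along the pads or my hinge position is slightly off. I put the effect on the angle at about 1°, inside the 5° allowed.
- **Other things:** by eye in the last pictures, both busbars were in the tote and the carton, jar and wrench looked unmoved. I did not measure them. No contact force I read passed about 6 N.

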